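# Tip the shield slab over the check source

## Robot

A 6-joint arm with a two-finger parallel gripper is mounted at the origin on a cart in front of the work surface, level with it; the furniture and walls round the work are solid. World frame = base frame: x ahead of the robot, y to its left, z up, the work surface at z = 0. Lengths are in m, angles in rad, forces in N, time in s.
With the tool pointing down it reaches from about 0.35 to 0.975 m from the base axis. Payload 4.9 kg.
Tool frame: the origin (TCP) lies on the centre line of the jaws, within the pads' length; the fingertips stand 14 mm ahead of it and the grasp point (between the pads) lies 5 mm behind it; y points along the fingers, z is the direction in which the jaws open and shut, and the axes are right-handed (so a half turn about y gives the same grasp; the last joint's range is limited). The gripper opens to 85 mm and grips with 20 to 120 N. Pads are 22 mm wide; open, the fingers measure 114 mm over their backs; the gripper's body (76 mm by 85 mm) begins 54 mm behind the grasp point. The pads swing forward as they close: fully open they stand 13 mm farther back than shut.
Start: joints at [1.23, 0.053, 1.613, -0, 1.476, -0.119], TCP at [0.137, 0.61, 0.245] pointing down, gripper open.
Joint ranges: [-3.01, 3.01], [-1.01, 2.22], [0.06, 2.58], [-1.02, 4.17], [0.09, 2.62], [-3.14, 3.14]. Speed limits (rad/s): [2.57, 2.57, 3.14, 3.14, 3.14, 3.14].

## Interface

Orientations are given as a rotation vector (axis times angle).
In Python, from station import ctrl gives the robot as it stands.
- The arm moves only by the tool servo_tool, never from a script. Its arguments are lists of equal length, an entry for each row: "delta_pos": the shift along the tool's x, y, z in m, a list of three; "dr": the turn, a rotation vector about the tool's x, y, z in degrees, a list of three; "grip": the opening, from 0 (shut) to 1 (fully open). In form: {"delta_pos": [[x, y, z], ...], "dr": [[rx, ry, rz], ...], "grip": [grip, ...]}. A call has 1 to 5 rows; each row shifts and turns the pose as measured when the row begins, along the tool's axes as they then stand; what a row does not reach is not made up. A row lasts 1/8 s, in which the tool goes at most 62.5 mm and 10.7 degrees, less where a joint would pass 70% of its speed; a pose out of reach is approached as far as the arm can. A call is refused whole if a number of a shift passes 0.0625 or a number of a turn 10.7, either way. A call with a gripper value outside its range is refused whole. The fingers move at their own pace and stop on an object; "grip_force" is the grip in N (left out, the last holds). Time passes only in rows, so rows that do not move let the fingers close. It gives the time, the measured TCP pose, the force and the opening at its end, in the units of the state.
- ctrl.get_obs(): the state, without advancing time (a new reading comes with each control period).
- ctrl.get_image(name): name is "side" or "top"; returns the picture (384x512x3 uint8, red, green, blue); there is no depth.
- ctrl.camera_params(name): a dict with "fovy" (degrees; the focal length in pixels is half the picture's height over the tangent of half this angle, whatever the lens; pixels are square), "cx", "cy" (the principal point, pixels), "k1" (the pictures are not rectified: a ray, as slopes to the right and down, at radius r is drawn at 1 + k1 r^2 times it, then the intrinsics apply), "eye" and "rotation" of the camera in the world. Camera axes: x right, y down, z forward; pixel columns grow to the right and rows downward; lengths in m; the calibration is good to about 2 mm. A picture is of the moment at which its call begins. camera_params takes no time and is no camera call.
- ctrl.finish_job(): hands the job in, once; it reports no verdict.
Trained networks look in the newest picture that a camera, given by its name, has taken for a name from the list of things; names that differ only in an ending like _2 or _b are one class to them, and where a whole thing is asked for, a point or a joint stands for the part that bears it (a point fixed in the world has none). Each returns a list of dicts, best first, with "score" (0 to 1); they miss things now and then, are a little off and sometimes report something else, mostly with a low value. They report only what shows in the picture. A call takes as long as a camera call. They do not tell look-alikes from the thing itself.
- ctrl.masks_of(camera, label): "pixels" (384x512 bool, what is visible of it) and "extent" ([left, top, right, bottom] in pixels, round what is visible of it).
The state is a dict: "t": time; "q": joint angles; "dq": joint speeds; "effort": joint torques, N m; "tool_pos": TCP position; "tool_rot": TCP orientation; "contact_force": force on the tool from outside, world axes, zero at the start; "wrist_torque": the same for the moment, N m; "opening": finger opening in m.
Only numpy, scipy, OpenCV 4.12 (cv2) and the standard library are available. Lean on these libraries where they do the work, as an engineer would, in place of code of your own. Each camera call takes 0.05 s, during which the arm holds its last target.

## Task

The large grey shield slab stands on its long edge in the metal tray, next to the round check-source dish that sits in the tray's well. Push the slab over with the fingertips so that it falls towards the tray's end stop and lies on its broad face in the tray, then push it along the tray, flat, until it is home against the end stop and covers the dish. Only push it, never pinch, lift or carry it, and leave the dish, and the small slab, wire reel and screw tin beside the tray, where they are.

Things in the scene. Friction and masses are not known exactly. Their poses are not given: they have to be found in the camera images.
- source_tray: Fixed dark steel tray on the desk, 245 (x) x 262 (y) mm, plate 14 mm thick. Origin: centre of its underside; yaw varies; x points away from the robot, to the end stop. Bright side rails (inner faces y = +-119 mm) and end stop (inner face x = 105 mm) rise 10 mm above the plate; the near end, x = -122 mm, is open. A round well 54 mm wide, 11.5 mm deep lies at x = 60, y = 0.
- slab: Large grey slab 224 x 104 x 34 mm (own x, y, z), 0.3 to 0.5 kg. Origin: centre of the broad face that looks to the end stop at the start. It stands free on a long edge on the plate, 104 mm tall: own y up, own z to the tray's open end, own x along tray -y (within 0.05 rad), origin at tray x -60 to -40 mm; the face to push is 34 mm behind. Tipped right, own z is up.
- slab_mid (a point): Centre of the large slab (52 mm above the plate standing, 17 mm lying flat; at tray x = 53 mm when home, the slab then reaching from tray x = 1 to 105 mm).
- slab_foot (a point): Middle of the 34 mm thick long side on which the large slab stands at the start (own y = -52 mm). When the slab lies flat this side faces the tray's open end, its middle 17 mm above the plate: push there to slide it home, which takes 3 to 9 N.
- well (a point): Centre of the mouth of the tray's round well, at the plate's upper face.
- stop (a point): Middle of the end stop's inner face, at the plate's upper face.
- source_disc: Round shallow metal dish (check source), 49 mm wide, 9 mm high, loose in the tray's well, its rim about 2.5 mm below the plate's upper face. Origin: centre of its underside. To be left in the well.
- small_slab: Bystander: smaller grey slab 99 x 51 x 22 mm standing on its long edge (51 mm tall) on the desk left of the tray (tray +y). Origin: centre of one broad face.
- reel: Bystander: solder wire reel with two flanges, 54 mm wide, 32 mm high, on the desk right of the tray. Origin: centre of its underside.
- tin: Bystander: shallow round tin of screws, 66 mm wide, 20 mm high, on the desk right of the tray, nearer to the robot than the reel. Origin: centre of its underside.
Mind the look-alikes: they are no part of the job. There is more than one size of the source_disc; the job needs the largest.

How it is judged:
On the way, in this order (a step that is already met when the one before it is completed fails the run):
1. the large slab lies flat on its broad face in the tray, not yet home (angle between slab's own z axis and vertical below 0.08 rad and z of slab_mid in the frame of source_tray between 0.026 and 0.036 m and x of slab_mid in the frame of source_tray below 0.045 m), for 0.2 s.
2. the slab, still flat, is home against the end stop (angle between slab's own z axis and vertical below 0.08 rad and z of slab_mid in the frame of source_tray between 0.026 and 0.036 m and x of slab_mid in the frame of source_tray between 0.048 and 0.059 m and y of slab_mid in the frame of source_tray between -0.012 and 0.012 m and angle between the x axis of slab and the y axis of source_tray, either way round below 0.05 rad), for 0.2 s.
At the end, for the whole second after the job is handed in: The large slab lies flat in the tray (within 0.08 rad), home against the end stop (centre at tray x 48 to 59 mm, within 12 mm of the middle line, square within 0.05 rad), at rest, the dish in its well (within 6 mm) and the three bystanders within 20 mm of where they stood (all of step 2 and linear speed of slab below 0.01 m/s and horizontal distance between source_disc and well below 0.006 m and height (world z) of source_disc below 0.006 m and distance of each of small_slab, reel, tin from where it was at the start of the episode below 0.02 m); the robot touches nothing.
It fails at once if the slab is lifted or carried: its foot side rises 35 mm above the plate (z of slab_foot in the frame of source_tray above 0.049 m).
It fails at once if the slab is lifted while it lies: centre more than 40 mm above the plate though tilted little (angle between slab's own z axis and vertical below 0.35 rad and z of slab_mid in the frame of source_tray above 0.057 m).
It fails at once if the slab is taken between the fingers (x of the grasp point in the frame of slab between -0.108 and 0.108 m and y of the grasp point in the frame of slab between -0.048 and 0.048 m and z of the grasp point in the frame of slab between 0.005 and 0.029 m).
It fails at once if a bystander is moved more than 20 mm, or the small slab tipped over (angle between small_slab's own z axis and vertical below 1.2 rad or angle between small_slab's own z axis and vertical above 1.94 rad or distance of any of small_slab, reel, tin from where it was at the start of the episode above 0.02 m).
It fails at once if the dish leaves its well (horizontal distance between source_disc and well above 0.012 m or height (world z) of source_disc above 0.01 m).
It also fails if it takes over 42 s, if anything falls off the work surface, if the arm or the gripper's body presses on something with over 40 N, if the wrist force passes 120 N, or if a joint passes its speed limit or range.

## Working session

There is one attempt and no reset: what is moved stays moved. The work goes in short steps, Python scripts to look and compute and a tool call to move; the robot and the scene stay as the last step left them, time stands still between calls to the robot, and variables do not carry over. Pictures are saved under pics/ and viewed, and the job is handed in when it is done.

Besides the shell and the picture viewer there is one more tool, called after "Emit:" in YAML: its name, and indented under it one key for each argument. servo_tool: Moves the arm, as the interface text tells. Its arguments: {"type":"object","properties":{"delta_pos":{"type":"array","items":{"type":"array","items":{"type":"number"}}},"dr":{"type":"array","items":{"type":"array","items":{"type":"number"}}},"grip":{"type":"array","items":{"type":"number"}},"grip_force":{"type":"number"}},"required":["delta_pos","dr","grip"]}

```bash
ls; mkdir -p pics
python3 - <<'E'
from station import ctrl
import cv2,pickle
o=ctrl.get_obs();print(o)
for n in("side","top"):
    im=ctrl.get_image(n);cv2.imwrite(f"pics/{n}0.png",im[:,:,::-1]);print(n,ctrl.camera_params(n))
E
```

```text
pics
{'t': 0.0, 'q': array([ 1.23002750e+00,  5.33830366e-02,  1.61428786e+00, -1.32703612e-05,
        1.47600572e+00, -1.19006365e-01]), 'dq': array([ 0.00027754,  0.00079281,  0.00113147,  0.00011189, -0.00062697,
       -0.00246099]), 'effort': array([-1.41753120e-03, -3.93665850e+01, -3.70178461e+01, -3.49766096e-04,
        7.07642699e-03,  1.63692300e-07]), 'tool_pos': array([0.13727539, 0.60912951, 0.24405043]), 'tool_rot': array([-1.56580888,  0.17451838, -0.17379123]), 'contact_force': array([-0.34246895,  0.13841323, -0.32078156]), 'wrist_torque': array([-0.04958221,  0.01132105, -0.02379454]), 'opening': 0.08565113199629176}
side {'fovy': 47.89739597947957, 'cx': 255.0247246322, 'cy': 187.59158531518383, 'k1': -0.017319464544635482, 'eye': array([0.44619751, 0.56829499, 0.67251922]), 'rotation': array([-0.36567111,  2.76353565, -1.22463143])}
top {'fovy': 54.04907049652866, 'cx': 258.851116676077, 'cy': 192.34614307370381, 'k1': -0.01882171526059612, 'eye': array([ 0.44597122, -0.0580263 ,  0.94776264]), 'rotation': array([-2.15257505,  2.09801376, -0.21851749])}
```

View pics/side0.png

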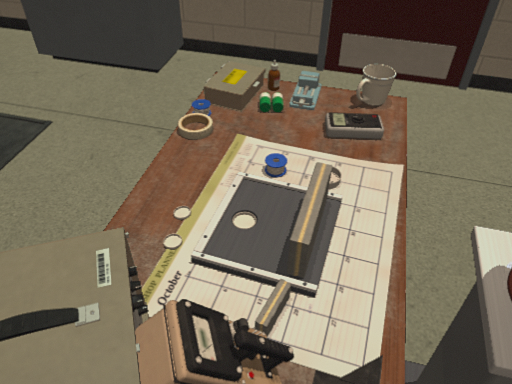

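View pics/top0.png

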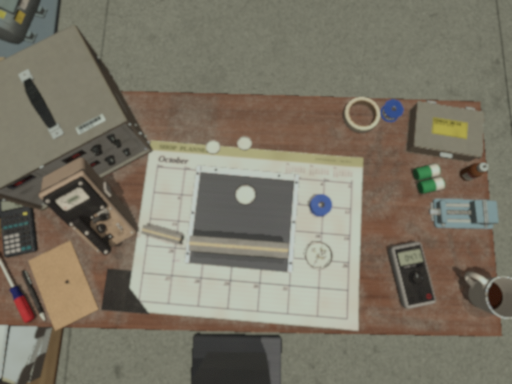

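The top view shows the tray at about x 192–297, y 172–270 px, with the well at (245,195). The slab's top edge is at about y 245, the small slab at (163,233), the reel at (320,205) and the tin at (318,254). The end stop is toward the top of the picture.

```bash
cat > h.py <<'E'
import numpy as np,cv2
from scipy.spatial.transform import Rotation as R
from station import ctrl
def cam(n):
    p=ctrl.camera_params(n);f=192/np.tan(np.radians(p['fovy']/2));return p,f,R.from_rotvec(p['rotation']).as_matrix()
def unproj(n,uv,z):
    p,f,M=cam(n);uv=np.atleast_2d(uv).astype(float)
    d=(uv-[p['cx'],p['cy']])/f;s=d.copy()
    for _ in range(10): s=d/(1+p['k1']*(s**2).sum(1,keepdims=True))
    r=np.c_[s,np.ones(len(s))]@M.T
    t=(z-p['eye'][2])/r[:,2]
    return p['eye']+r*t[:,None]
def proj(n,X):
    p,f,M=cam(n);c=(np.atleast_2d(X)-p['eye'])@M
    s=c[:,:2]/c[:,2:];s=s*(1+p['k1']*(s**2).sum(1,keepdims=True))
    return s*f+[p['cx'],p['cy']]
E
python3 - <<'E'
from h import *
a=cv2.imread('pics/top0.png')[160:280,130:340];cv2.imwrite('pics/topc.png',cv2.resize(a,None,fx=3.8,fy=3.8,interpolation=cv2.INTER_CUBIC))
a=cv2.imread('pics/side0.png')[140:340,160:360];cv2.imwrite('pics/sidec.png',cv2.resize(a,None,fx=3,fy=3,interpolation=cv2.INTER_CUBIC))
for n in('top','side'):
  for l in('source_tray','slab','source_disc'):
    for m in ctrl.masks_of(n,l)[:4]:
        ys,xs=np.nonzero(m['pixels']);h=cv2.minAreaRect(np.c_[xs,ys].astype(np.float32))
        print(n,l,round(m['score'],2),m['extent'],len(xs),xs.mean().round(1),ys.mean().round(1),cv2.boxPoints(h).round(1).tolist())
E
```

```text
top source_tray 0.91 [183.0, 167.5, 296.7, 273.7] 8329 243.7 214.2 [[182.60000610351562, 262.5], [192.39999389648438, 163.5], [300.79998779296875, 174.39999389648438], [290.8999938964844, 273.29998779296875]]
top slab 0.68 [187.5, 234.7, 288.9, 260.2] 1687 237.9 247.1 [[186.5, 251.60000610351562], [188.0, 233.60000610351562], [288.29998779296875, 241.89999389648438], [286.79998779296875, 260.0]]
top slab 0.46 [237.0, 185.5, 252.6, 206.3] 287 244.6 194.3 [[236.0, 185.0], [253.0, 185.0], [253.0, 204.0], [236.0, 204.0]]
top source_disc 0.72 [234.8, 187.1, 257.7, 205.3] 314 244.8 194.8 [[235.0, 186.0], [255.0, 186.0], [255.0, 204.0], [235.0, 204.0]]
top source_disc 0.55 [237.8, 136.2, 253.7, 148.4] 145 243.5 143.4 [[234.5, 143.5], [243.5, 134.5], [252.5, 143.5], [243.5, 152.5]]
top source_disc 0.43 [204.9, 141.9, 221.4, 154.7] 146 212.5 147.0 [[206.0, 141.0], [219.0, 141.0], [219.0, 153.0], [206.0, 153.0]]
top source_disc 0.42 [187.7, 166.1, 296.7, 273.3] 8549 242.8 214.3 [[183.1999969482422, 262.3999938964844], [193.39999389648438, 162.89999389648438], [301.5, 174.0], [291.2999877929687
[... 153 characters left out ...]
3.29998779296875, 195.1999969482422], [314.8999938964844, 297.79998779296875]]
side slab 0.89 [288.4, 163.3, 331.0, 276.7] 2452 308.3 220.9 [[280.29998779296875, 272.1000061035156], [310.8999938964844, 159.10000610351562], [335.20001220703125, 165.6999969482422], [304.70001220703125, 278.70001220703125]]
side source_disc 0.7 [173.9, 205.5, 190.4, 219.5] 196 182.3 212.3 [[174.0, 206.0], [190.0, 206.0], [190.0, 219.0], [174.0, 219.0]]
side source_disc 0.52 [232.1, 210.7, 255.2, 226.8] 314 244.6 219.9 [[233.0, 212.0], [256.0, 212.0], [256.0, 228.0], [233.0, 228.0]]
side source_disc 0.49 [163.8, 233.2, 183.3, 251.2] 214 172.7 241.1 [[164.0, 234.0], [181.0, 234.0], [181.0, 248.0], [164.0, 248.0]]
```

View pics/topc.png

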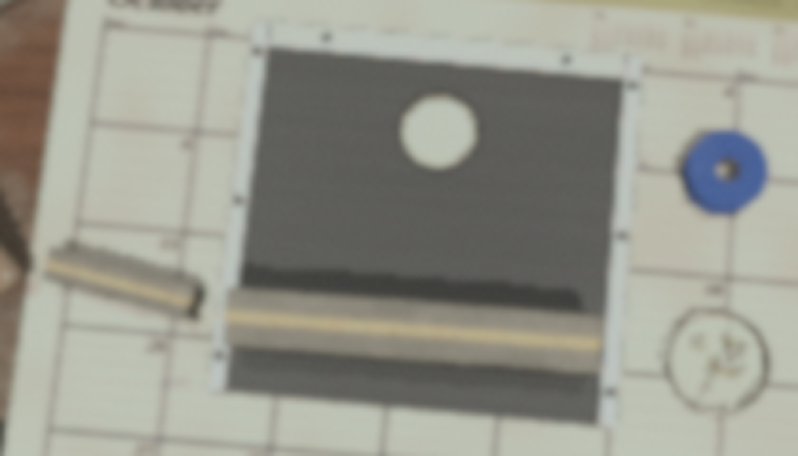

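View pics/sidec.png

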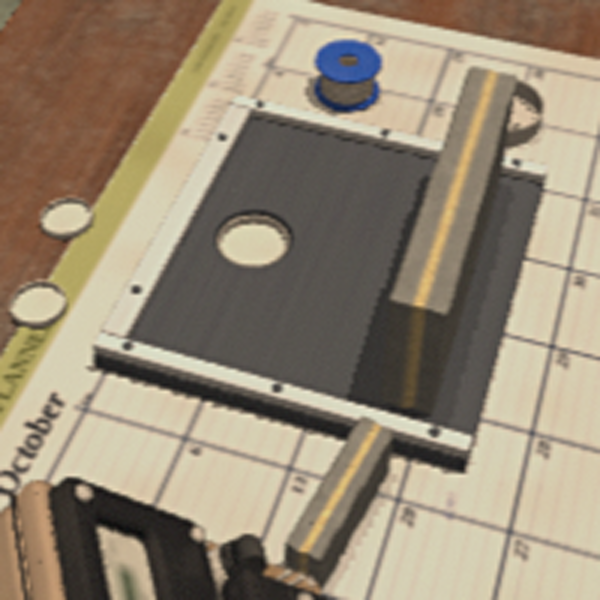

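```bash
cat > fit.py <<'E'
from h import *
from scipy.optimize import least_squares
T=lambda U:(np.array(U)+.5)/3.8-.5+[130,160]
S=lambda U:(np.array(U)+.5)/3-.5+[160,140]
tr=np.array([[.1225,.131,.024],[.1225,-.131,.024],[-.1225,-.131,.024],[-.1225,.131,.024]])
pt=T([[262,22],[640,55],[608,425],[212,390]]);ps=S([[94,350],[240,97],[548,173],[470,440]])
wt=T([[439,132]]);
def tf(p,X): 
    c,s=np.cos(p[2]),np.sin(p[2]);X=np.array(X,float)
    return np.c_[p[0]+c*X[:,0]-s*X[:,1],p[1]+s*X[:,0]+c*X[:,1],X[:,2]]
def res(p,w=('top','side')):
    r=[]
    if 'top' in w:r+=[proj('top',tf(p,tr))-pt,proj('top',tf(p,[[.06,0,.012]]))-wt]
    if 'side' in w:r+=[proj('side',tf(p,tr))-ps]
    return np.concatenate(r).ravel()
if __name__=='__main__':
  for w in(('top','side'),('top',),('side',)):
    f=least_squares(res,[.45,-.04,0],args=(w,),loss='soft_l1');print(w,f.x.round(4),f.fun.round(1))
  f=least_squares(res,[.45,-.04,0],loss='soft_l1').x;np.save('tray.npy',f)
  inv=lambda X:np.c_[(X[:,:2]-f[:2])@np.array([[np.cos(f[2]),-np.sin(f[2])],[np.sin(f[2]),np.cos(f[2])]])]
  print('slab top view z=.118',inv(unproj('top',T([[230,288],[602,315],[600,372],[228,345]]),.118)).round(4).tolist())
  print('slab side view',inv(unproj('side',S([[392,302],[475,68],[517,75],[445,312]]),.118)).round(4).tolist())
  print('small/reel/tin',inv(unproj('top',T([[48,258],[195,305],[125,278]]),.05)),inv(unproj('top',T([[726,170],[717,360]]),.02)))
E
python3 fit.py
```

```text
('top', 'side') [ 0.5626 -0.0284 -0.0649] [-2.8 -0.7  0.9 -0.   2.3  1.2 -1.9  0.5 -0.1  0.1 -0.7 -1.2 -1.6 -0.8
  0.4 -2.5  0.3  4.2]
('top',) [ 0.5633 -0.0291 -0.0639] [-2.6 -0.9  1.1 -0.3  2.6  0.9 -1.6  0.3  0.1 -0.2]
('side',) [ 0.5614 -0.0267 -0.0694] [-0.6 -0.7 -1.  -0.3  1.1 -1.7  0.5  5.3]
slab top view z=.118 [[-0.0618, 0.1069], [-0.0579, -0.1083], [-0.0903, -0.1096], [-0.0943, 0.104]]
slab side view [[-0.0633, 0.1137], [-0.0622, -0.1069], [-0.0908, -0.1089], [-0.0932, 0.1111]]
small/reel/tin [[-0.04929306  0.23443054]
 [-0.06996972  0.13906213]
 [-0.05728973  0.18472364]] [[ 0.05076445 -0.1911673 ]
 [-0.07322154 -0.19258965]]
```

Run:
```python
import cv2,numpy as np
g=cv2.cvtColor(cv2.imread('pics/top0.png'),cv2.COLOR_BGR2GRAY).astype(int)
for v in(185,215,235,262):print(v,'L',list(zip(range(184,204),g[v,184:204])),'\n R',list(zip(range(284,302),g[v,284:302])))
print('slab row 243-249');
for v in(242,245,248,251,254):print(v,list(zip(range(182,198),g[v,182:198])),'R',list(zip(range(282,296),g[v,282:296])))
for u in(205,240,280):print('col',u,list(zip(range(162,182),g[162:182,u])),list(zip(range(226,285),g[226:285,u])))
```

```text
185 L [(184, np.int64(182)), (185, np.int64(188)), (186, np.int64(189)), (187, np.int64(189)), (188, np.int64(189)), (189, np.int64(189)), (190, np.int64(189)), (191, np.int64(188)), (192, np.int64(185)), (193, np.int64(182)), (194, np.int64(184)), (195, np.int64(190)), (196, np.int64(191)), (197, np.int64(183)), (198, np.int64(155)), (199, np.int64(117)), (200, np.int64(97)), (201, np.int64(95)), (202, np.int64(95)), (203, np.int64(94))] 
 R [(284, np.int64(93)), (285, np.int64(93)), (286, np.int64(92)), (287, np.int64(92)), (288, np.int64(92)), (289, np.int64(93)), (290, np.int64(92)), (291, np.int64(92)), (292, np.int64(98)), (293, np.int64(127)), (294, np.int64(166)), (295, np.int64(186)), (296, np.int64(191)), (297, np.int64(189)), (298, np.int64(184)), (299, np.int64(185)), (300, np.int64(189)), (301, np.int64(191))]
215 L [(184, np.int64(189)), (185, np.int64(190)), (186, np.int64(190)), (187, np.int64(189)), (188, np.int64(187)), (189, np.int64(185)), (190, np.int64(186)), (191, np.int64(188)), (192, np.int64(188)), (193, np.int64(182)), (194, np.int64(161)), (195, np.int64(1
[... 10056 characters left out ...]
(148)), (253, np.int64(142)), (254, np.int64(139)), (255, np.int64(138)), (256, np.int64(135)), (257, np.int64(123)), (258, np.int64(98)), (259, np.int64(85)), (260, np.int64(85)), (261, np.int64(86)), (262, np.int64(86)), (263, np.int64(90)), (264, np.int64(94)), (265, np.int64(97)), (266, np.int64(97)), (267, np.int64(98)), (268, np.int64(97)), (269, np.int64(100)), (270, np.int64(116)), (271, np.int64(151)), (272, np.int64(180)), (273, np.int64(190)), (274, np.int64(191)), (275, np.int64(191)), (276, np.int64(192)), (277, np.int64(192)), (278, np.int64(191)), (279, np.int64(191)), (280, np.int64(190)), (281, np.int64(191)), (282, np.int64(189)), (283, np.int64(179)), (284, np.int64(167))]
```

```bash
cat > fit2.py <<'E'
from h import *
from scipy.optimize import least_squares
# (pixel, z, axis, value) in tray frame
L=[((198.5,185),.024,1,.119),((194.9,215),.024,1,.119),((192.1,235),.024,1,.119),
((293.4,185),.024,1,-.119),((291.2,215),.024,1,-.119),((289.4,235),.024,1,-.119),
((205,172.3),.02,0,.105),((240,175.8),.02,0,.105),((280,179.6),.02,0,.105),
((205,264.3),.014,0,-.1225),((240,267.3),.014,0,-.1225),((280,271),.014,0,-.1225)]
P=np.vstack([unproj('top',l[0],l[1]) for l in L])
def loc(p,X):
    c,s=np.cos(p[2]),np.sin(p[2]);d=X[:,:2]-p[:2];return np.c_[c*d[:,0]+s*d[:,1],-s*d[:,0]+c*d[:,1]]
def res(p): l=loc(p,P);return [l[i,L[i][2]]-L[i][3] for i in range(len(L))]
f=least_squares(res,[.56,-.03,-.06]);print(f.x.round(4),(f.fun*1000).round(1))
p=f.x;np.save('tray.npy',p)
print('slab front',loc(p,unproj('top',[(205,236),(240,239),(280,242.2)],.118)).round(4).tolist())
print('slab back',loc(p,unproj('top',[(205,251.7),(240,254.6),(280,257.6)],.118)).round(4).tolist())
print('ends',loc(p,unproj('top',[(188.8,245),(288.9,250)],.118)).round(4).tolist())
print('well',loc(p,unproj('top',[(244.8,194.8)],.012)).round(4))
for n in ('top','side'):
    im=ctrl.get_image(n)[:,:,::-1].copy()
    c,s=np.cos(p[2]),np.sin(p[2])
    def W(x,y,z):return [p[0]+c*x-s*y,p[1]+s*x+c*y,z]
    for q in([(.105,.119,.024),(.105,-.119,.024),(-.1225,-.119,.024),(-.1225,.119,.024)],[(-.058,.112,.118),(-.058,-.112,.118),(-.092,-.112,.118),(-.092,.112,.118)]):
        u=proj(n,[W(*a) for a in q]);
        cv2.polylines(im,[np.round(u*16).astype(int).reshape(-1,1,2)],True,(0,0,255),1,cv2.LINE_AA,4)
    im=im[140:320,150:360];cv2.imwrite(f'pics/ov_{n}.png',cv2.resize(im,None,fx=3,fy=3))
E
python3 fit2.py
```

```text
[ 0.5634 -0.0288 -0.0671] [-0.5 -0.9 -0.2  0.4  0.3  0.9  0.1 -0.6 -0.9 -0.   0.7  0.7]
slab front [[-0.0611, 0.0746], [-0.0605, -0.0025], [-0.0593, -0.0905]]
slab back [[-0.0949, 0.0706], [-0.0941, -0.0059], [-0.0925, -0.0931]]
ends [[-0.0838, 0.1074], [-0.0744, -0.1112]]
well [[0.0583 0.001 ]]
```

View pics/ov_side.png

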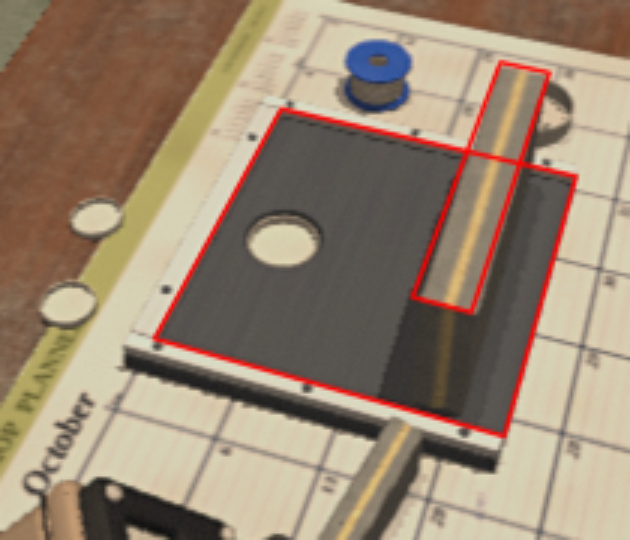

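View pics/ov_top.png

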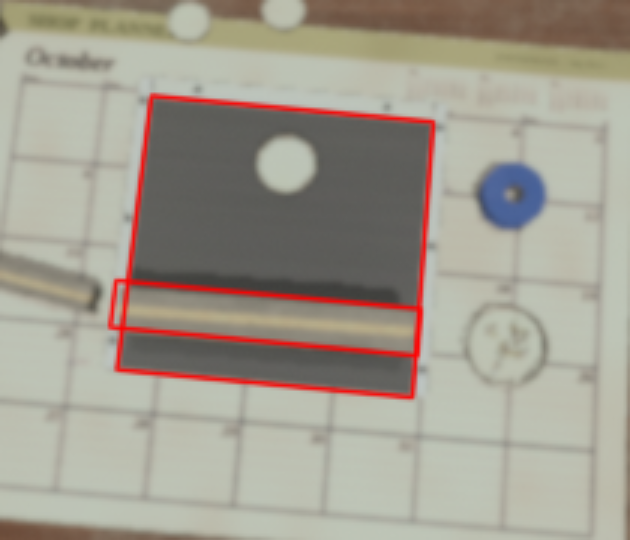

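```bash
cat > st.py <<'E'
from h import *
import sys
p=np.load('tray.npy');c,s=np.cos(p[2]),np.sin(p[2])
o=ctrl.get_obs();x=o['tool_pos'];Rt=R.from_rotvec(o['tool_rot'])
G=R.from_euler('z',p[2])*R.from_euler('x',-90,degrees=True)
d=x[:2]-p[:2];print('t',round(o['t'],2),'TCP tray',[round(c*d[0]+s*d[1],4),round(-s*d[0]+c*d[1],4),round(x[2],4)],'world',x.round(3),'open',round(o['opening'],4),'F',o['contact_force'].round(1))
print('dr needed deg',(Rt.inv()*G).as_rotvec(degrees=True).round(2))
for a in sys.argv[1:]:
    a=np.array(eval(a));w=np.array([p[0]+c*a[0]-s*a[1],p[1]+s*a[0]+c*a[1],a[2]])
    print('goal',a,'world',w.round(3),'delta now',Rt.inv().apply(w-x).round(4),'delta goal-axes',G.inv().apply(w-x).round(4))
E
python3 st.py '(-.14,0,.30)' '(-.14,0,.109)'
python3 -c "
from h import *
print(unproj('top',[(85,205),(62,285),(140,150),(30,230),(60,180)],.1).round(3))"
```

```text
t 0.5 TCP tray [np.float64(-0.4678), np.float64(0.6085), np.float64(0.2452)] world [0.137 0.61  0.245] open 0.0852 F [ 0.5 -0.1 -0.9]
dr needed deg [ 0.01 -8.87 -0.  ]
goal [-0.14  0.    0.3 ] world [ 0.424 -0.019  0.3  ] delta now [ 0.4176 -0.0547 -0.5507] delta goal-axes [ 0.3278 -0.0548 -0.6085]
goal [-0.14   0.     0.109] world [ 0.424 -0.019  0.109] delta now [ 0.4176  0.1363 -0.5507] delta goal-axes [ 0.3278  0.1362 -0.6085]
[[0.572 0.328 0.1  ]
 [0.394 0.359 0.1  ]
 [0.705 0.214 0.1  ]
 [0.512 0.446 0.1  ]
 [0.628 0.393 0.1  ]]
```

Emit:
servo_tool:
  delta_pos:
    - [0,-0.055,0]
    - [0.02,0,-0.03]
    - [0.03,0,-0.055]
    - [0.03,0,-0.055]
    - [0.03,0,-0.055]
  dr:
    - [0,-8.9,0]
    - [0,0,0]
    - [0,0,0]
    - [0,0,0]
    - [0,0,0]
  grip: [0.5,0.5,0.5,0.5,0.5]

```text
t: 1.12
tool_pos: [0.2359, 0.4074, 0.3022]
tool_rot: [-1.57, 0.041, -0.044]
contact_force: [1.4, 0.1, 0.4]
opening: 0.0425
```

```bash
python3 st.py '(-.14,0,.30)'
```

```text
t 1.12 TCP tray [np.float64(-0.356), np.float64(0.4134), np.float64(0.3022)] world [0.236 0.407 0.302] open 0.0425 F [1.4 0.1 0.4]
dr needed deg [-0.    0.72  0.11]
goal [-0.14  0.    0.3 ] world [ 0.424 -0.019  0.3  ] delta now [ 0.2108  0.0026 -0.416 ] delta goal-axes [ 0.216   0.0022 -0.4134]
```

Emit:
servo_tool:
  delta_pos:
    - [0.03,0,-0.058]
    - [0.03,0,-0.058]
    - [0.03,0,-0.058]
    - [0.03,0,-0.058]
    - [0.03,0,-0.058]
  dr:
    - [0,0.7,0]
    - [0,0,0]
    - [0,0,0]
    - [0,0,0]
    - [0,0,0]
  grip: [0.5,0.5,0.5,0.5,0.5]

```text
t: 1.75
tool_pos: [0.3601, 0.1206, 0.3041]
tool_rot: [-1.568, 0.043, -0.058]
contact_force: [1.2, 0.0, 0.5]
opening: 0.0427
```

```bash
python3 st.py '(-.14,0,.20)'
```

```text
t 1.75 TCP tray [np.float64(-0.2129), np.float64(0.1354), np.float64(0.3041)] world [0.36  0.121 0.304] open 0.0427 F [1.2 0.  0.5]
dr needed deg [-0.17  0.19  0.54]
goal [-0.14  0.    0.2 ] world [ 0.424 -0.019  0.2  ] delta now [ 0.0714  0.1043 -0.136 ] delta goal-axes [ 0.0729  0.1041 -0.1354]
```

Emit:
servo_tool:
  delta_pos:
    - [0.024,0.02,-0.045]
    - [0.024,0.03,-0.045]
    - [0.024,0.03,-0.045]
    - [0,0.02,0]
    - [0,0,0]
  dr:
    - [0,0,0]
    - [0,0,0.5]
    - [0,0,0]
    - [0,0,0]
    - [0,0,0]
  grip: [0.5,0.5,0.5,0.5,0.5]

```text
t: 2.38
tool_pos: [0.4268, -0.0279, 0.2044]
tool_rot: [-1.567, 0.051, -0.064]
contact_force: [0.5, 0.5, 0.5]
opening: 0.0428
```

```bash
python3 st.py '(-.135,0,.109)'
```

```text
t 2.38 TCP tray [np.float64(-0.1364), np.float64(-0.0082), np.float64(0.2044)] world [ 0.427 -0.028  0.204] open 0.0428 F [0.5 0.5 0.5]
dr needed deg [-0.21 -0.35  0.47]
goal [-0.135  0.     0.109] world [ 0.429 -0.02   0.109] delta now [0.0005 0.0954 0.0078] delta goal-axes [0.0014 0.0954 0.0082]
```

Emit:
servo_tool:
  delta_pos:
    - [-0.002,0.035,0.004]
    - [-0.002,0.03,0.004]
    - [0,0.025,0]
    - [0,0,0]
  dr:
    - [0,-0.3,0.4]
    - [0,0,0]
    - [0,0,0]
    - [0,0,0]
  grip: [0.5,0.5,0.5,0.5]

```text
t: 2.88
tool_pos: [0.4271, -0.0181, 0.1184]
tool_rot: [-1.569, 0.042, -0.059]
contact_force: [0.7, 0.4, -0.1]
opening: 0.0425
```

```bash
python3 st.py '(-.135,0,.109)'
python3 - <<'E'
from h import *
im=ctrl.get_image('side')[:,:,::-1]
cv2.imwrite('pics/s1.png',cv2.resize(im[100:330,180:430],None,fx=2.5,fy=2.5))
E
```

```text
t 2.88 TCP tray [np.float64(-0.1367), np.float64(0.0016), np.float64(0.1184)] world [ 0.427 -0.018  0.118] open 0.0425 F [ 0.7  0.4 -0.1]
dr needed deg [-0.11  0.17  0.64]
goal [-0.135  0.     0.109] world [ 0.429 -0.02   0.109] delta now [ 0.0016  0.0094 -0.0016] delta goal-axes [ 0.0017  0.0094 -0.0016]
```

View pics/s1.png

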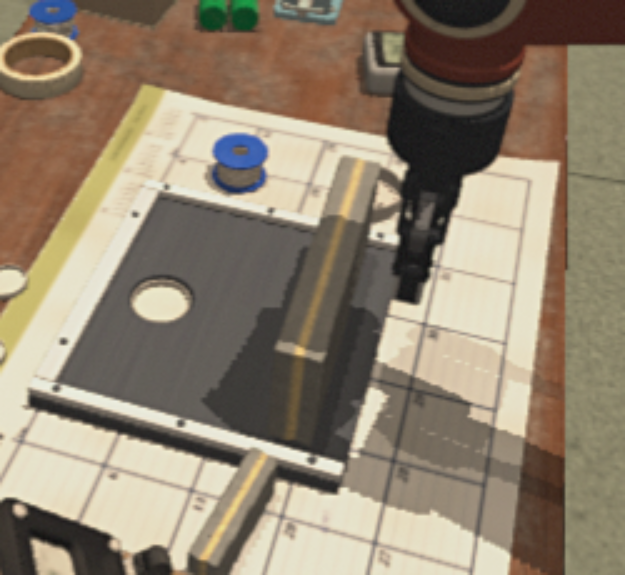

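The gripper is behind the slab. The near fingertip is at crop (405,300), full-picture pixel (342,220), well clear of the slab. I'll check its height.

Run:
```python
from h import *
p=np.load('tray.npy');c,s=np.cos(p[2]),np.sin(p[2])
for z in(.09,.1,.104,.11,.12):
  for y in (.022,.036):
    print(z,y,proj('side',[[p[0]+c*x-s*y,p[1]+s*x+c*y,z] for x in(-.148,-.126)]).round(1).tolist())
```

```text
0.09 0.022 [[346.6, 225.6], [334.8, 222.7]]
0.09 0.036 [[345.3, 231.0], [333.3, 228.1]]
0.1 0.022 [[347.5, 221.9], [335.5, 219.0]]
0.1 0.036 [[346.1, 227.3], [334.0, 224.3]]
0.104 0.022 [[347.8, 220.4], [335.8, 217.5]]
0.104 0.036 [[346.5, 225.8], [334.3, 222.8]]
0.11 0.022 [[348.3, 218.1], [336.2, 215.2]]
0.11 0.036 [[347.0, 223.5], [334.8, 220.5]]
0.12 0.022 [[349.2, 214.2], [337.0, 211.3]]
0.12 0.036 [[347.9, 219.6], [335.5, 216.6]]
```

Emit:
servo_tool:
  delta_pos:
    - [0.005,0.012,-0.002]
    - [0.012,0,0]
    - [0.008,0,0]
    - [0.004,0,0]
  dr:
    - [0,0,0]
    - [0,0,0.6]
    - [0,0,0]
    - [0,0,0]
  grip: [0.5,0.5,0.5,0.5]

```text
t: 3.42
tool_pos: [0.4618, -0.0228, 0.1126]
tool_rot: [-1.571, 0.04, -0.059]
contact_force: [-1.1, 0.2, 0.7]
opening: 0.0425
```

```bash
python3 st.py
python3 - <<'E'
from h import *
im=ctrl.get_image('side')[:,:,::-1]
cv2.imwrite('pics/s2.png',cv2.resize(im[130:290,230:400],None,fx=3.5,fy=3.5))
E
```

```text
t 3.42 TCP tray [np.float64(-0.1018), np.float64(-0.0008), np.float64(0.1126)] world [ 0.462 -0.023  0.113] open 0.0425 F [-1.1  0.2  0.7]
dr needed deg [-0.    0.23  0.71]
```

View pics/s2.png

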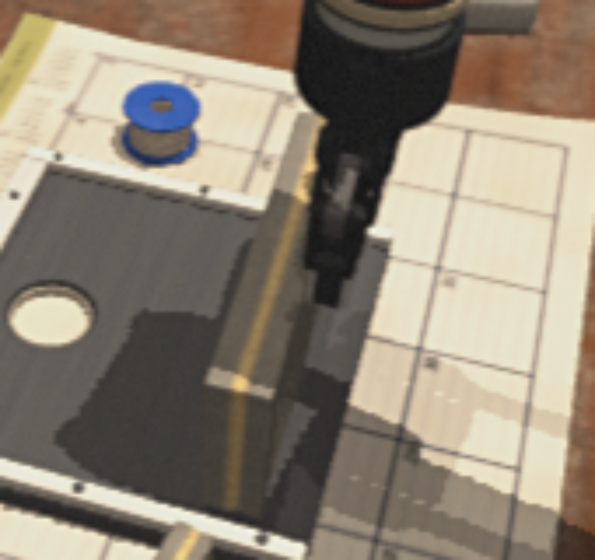

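Emit:
servo_tool:
  delta_pos:
    - [0.006,0.002,0]
    - [0.006,0.001,0]
    - [0.006,0,0]
    - [0,0,0]
  dr:
    - [0,0,0]
    - [0,0,0]
    - [0,0,0]
    - [0,0,0]
  grip: [0.5,0.5,0.5,0.5]

```text
t: 3.98
tool_pos: [0.4814, -0.0241, 0.1098]
tool_rot: [-1.571, 0.039, -0.06]
contact_force: [-0.1, -0.6, 0.3]
opening: 0.0427
```

```bash
python3 st.py
python3 - <<'E'
from h import *
im=ctrl.get_image('side')[:,:,::-1]
cv2.imwrite('pics/s3.png',cv2.resize(im[130:290,230:400],None,fx=3.5,fy=3.5))
E
```

```text
t 3.98 TCP tray [np.float64(-0.0821), np.float64(-0.0008), np.float64(0.1098)] world [ 0.481 -0.024  0.11 ] open 0.0427 F [-0.1 -0.6  0.3]
dr needed deg [0.01 0.22 0.78]
```

View pics/s3.png

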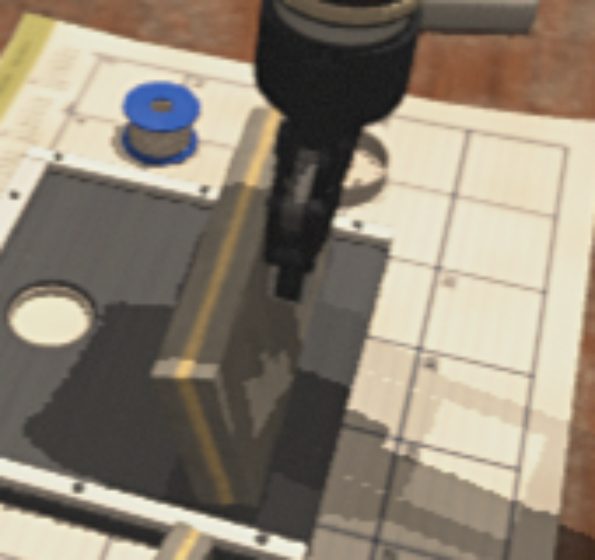

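The slab is tipping, with its foot still in place (crop foot corner about (245,505)). I'll keep pushing.

Emit:
servo_tool:
  delta_pos:
    - [0.007,0,0]
    - [0.007,0,0]
    - [0.006,0,0]
    - [0,0,0]
  dr:
    - [0,0,0]
    - [0,0,0]
    - [0,0,0]
    - [0,0,0]
  grip: [0.5,0.5,0.5,0.5]

```text
t: 4.53
tool_pos: [0.5026, -0.0255, 0.11]
tool_rot: [-1.571, 0.039, -0.061]
contact_force: [-0.4, 1.8, 0.3]
opening: 0.0423
```

```bash
python3 st.py
python3 - <<'E'
from h import *
im=ctrl.get_image('side')[:,:,::-1]
cv2.imwrite('pics/s4.png',cv2.resize(im[130:290,200:370],None,fx=3.5,fy=3.5))
E
```

```text
t 4.53 TCP tray [np.float64(-0.0609), np.float64(-0.0007), np.float64(0.11)] world [ 0.503 -0.025  0.11 ] open 0.0423 F [-0.4  1.8  0.3]
dr needed deg [0.01 0.22 0.79]
```

View pics/s4.png

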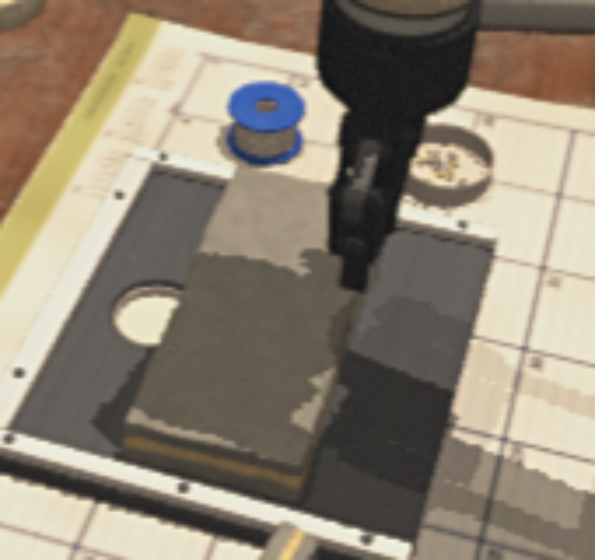

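The slab is over. I'll retreat and check that it lies flat.

Emit:
servo_tool:
  delta_pos:
    - [-0.01,-0.01,0]
    - [-0.025,0,0]
    - [-0.025,0,0]
    - [-0.01,0,0]
  dr:
    - [0,0,0.4]
    - [0,0,0]
    - [0,0,0]
    - [0,0,0]
  grip: [0.5,0.6,0.7,0.7]

```text
t: 5.08
tool_pos: [0.4297, -0.0209, 0.1216]
tool_rot: [-1.571, 0.045, -0.055]
contact_force: [0.3, 0.3, 0.3]
opening: 0.0598
```

```bash
python3 st.py
python3 - <<'E'
from h import *
im=ctrl.get_image('side')[:,:,::-1]
a=cv2.resize(im[140:310,190:370],None,fx=3,fy=3)
im=ctrl.get_image('top')[:,:,::-1];cv2.imwrite('pics/t5raw.png',im)
b=cv2.resize(im[160:290,180:310],None,fx=3.9,fy=3.9)
cv2.imwrite('pics/s5.png',a);cv2.imwrite('pics/t5.png',b)
E
```

```text
t 5.08 TCP tray [np.float64(-0.134), np.float64(-0.001), np.float64(0.1216)] world [ 0.43  -0.021  0.122] open 0.0598 F [0.3 0.3 0.3]
dr needed deg [0.02 0.23 0.36]
```

View pics/s5.png

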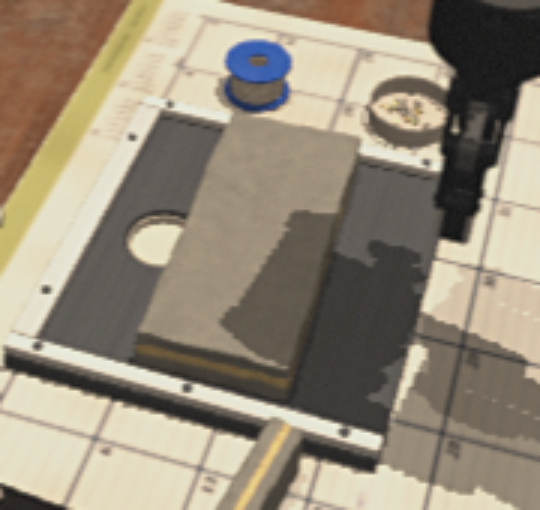

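View pics/t5.png

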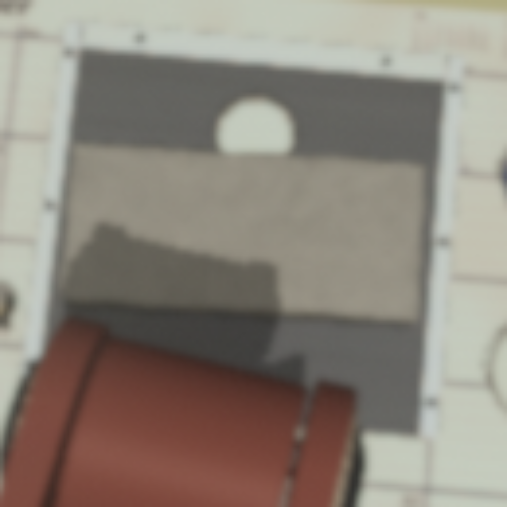

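It lies flat. The slab's edges in the top crop are: front (75,147)–(420,165), back (65,302)–(412,322). Next I'll work out where it is in the tray.

```bash
cat > slabpose.py <<'E'
from h import *
import sys
p=np.load('tray.npy');c,s=np.cos(p[2]),np.sin(p[2])
g=cv2.cvtColor(cv2.imread(sys.argv[1]),cv2.COLOR_BGR2GRAY).astype(float)
def W(x,y,z=.048):return [p[0]+c*x-s*y,p[1]+s*x+c*y,z]
def prof(a,b,n=241):
    X=np.linspace(a,b,n);u=proj('top',[W(*q) for q in X]).astype(np.float32)
    v=cv2.remap(g.astype(np.float32),u[:,0].reshape(1,-1),u[:,1].reshape(1,-1),cv2.INTER_LINEAR)[0]
    d=np.gradient(cv2.GaussianBlur(v.reshape(1,-1),(0,0),2)[0]);return X,d
x0=float(sys.argv[2])
for y in(-.09,-.06,-.03,0.03,.06,.09):
    o=[]
    for e in(x0+.052,x0-.052):
        X,d=prof((e-.018,y),(e+.018,y));i=np.abs(d).argmax();o.append((X[i,0].round(4),d[i].round(1)))
    print('y',y,o)
for x in(x0-.03,x0,x0+.03):
    o=[]
    for e in(.112,-.112):
        X,d=prof((x,e-.012),(x,e+.012));i=np.argsort(-np.abs(d))[:1];o.append((X[i[0],1].round(4),d[i[0]].round(1)))
    print('x',x,o)
E
python3 slabpose.py pics/t5raw.png -0.006
python3 -c "
from h import *
p=np.load('tray.npy');c,s=np.cos(p[2]),np.sin(p[2])
U=(np.array([[75,147],[420,165],[412,321],[65,301]])+.5)/3.9-.5+[180,160]
d=unproj('top',U,.048)[:,:2]-p[:2];print(np.c_[c*d[:,0]+s*d[:,1],-s*d[:,0]+c*d[:,1]].round(4))"
```

```text
y -0.09 [(np.float64(0.0432), np.float32(-1.1)), (np.float64(-0.053), np.float32(1.5))]
y -0.06 [(np.float64(0.0439), np.float32(-1.0)), (np.float64(-0.0536), np.float32(1.5))]
y -0.03 [(np.float64(0.043), np.float32(-1.0)), (np.float64(-0.0547), np.float32(1.4))]
y 0.03 [(np.float64(0.0391), np.float32(-1.2)), (np.float64(-0.0577), np.float32(0.8))]
y 0.06 [(np.float64(0.0396), np.float32(-1.2)), (np.float64(-0.0577), np.float32(0.9))]
y 0.09 [(np.float64(0.0363), np.float32(-1.1)), (np.float64(-0.0581), np.float32(0.8))]
x -0.036 [(np.float64(0.1146), np.float32(1.6)), (np.float64(-0.1162), np.float32(-1.7))]
x -0.006 [(np.float64(0.1151), np.float32(1.0)), (np.float64(-0.1164), np.float32(-1.4))]
x 0.024 [(np.float64(0.1139), np.float32(1.4)), (np.float64(-0.1166), np.float32(-1.6))]
[[ 0.035   0.1098]
 [ 0.0438 -0.1048]
 [-0.0528 -0.1074]
 [-0.0603  0.1043]]
```

Emit:
servo_tool:
  delta_pos:
    - [0.01,0.025,0]
    - [0.01,0.025,0]
    - [0.008,0.02,0]
    - [0,0.008,0]
    - [0,0,0]
  dr:
    - [0,0.2,0.3]
    - [0,0,0]
    - [0,0,0]
    - [0,0,0]
    - [0,0,0]
  grip: [0.7,0.7,0.7,0.7,0.7]

```text
t: 5.8
tool_pos: [0.4636, -0.0237, 0.0448]
tool_rot: [-1.572, 0.046, -0.059]
contact_force: [0.5, -0.2, 0.3]
opening: 0.0596
```

```bash
python3 st.py '(-.095,0,.034)';python3 - <<'E'
from h import *
im=ctrl.get_image('side')[:,:,::-1]
a=cv2.resize(im[140:310,190:370],None,fx=3,fy=3);cv2.imwrite('pics/s6.png',a)
E
```

```text
t 5.8 TCP tray [np.float64(-0.0999), np.float64(-0.0016), np.float64(0.0448)] world [ 0.464 -0.024  0.045] open 0.0596 F [ 0.5 -0.2  0.3]
dr needed deg [0.08 0.   0.48]
goal [-0.095  0.     0.034] world [ 0.469 -0.022  0.034] delta now [0.0049 0.0108 0.0016] delta goal-axes [0.0049 0.0108 0.0016]
```

View pics/s6.png

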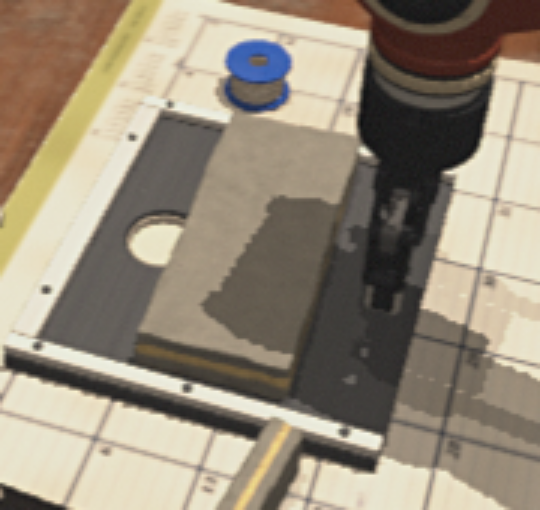

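The fingertips (crop (380,305)) are behind the slab's foot with a gap. I'll go down another 10 mm and then push.

Emit:
servo_tool:
  delta_pos:
    - [0,0.01,0.001]
    - [0,0.003,0]
    - [0.006,0,0]
    - [0.006,0,0]
    - [0.006,0,0]
  dr:
    - [0,0,0.4]
    - [0,0,0]
    - [0,0,0]
    - [0,0,0]
    - [0,0,0]
  grip: [0.7,0.7,0.7,0.7,0.7]

```text
t: 6.48
tool_pos: [0.4844, -0.0243, 0.0338]
tool_rot: [-1.572, 0.048, -0.058]
contact_force: [-0.1, -0.8, -0.1]
opening: 0.0596
```

```bash
python3 st.py
```

```text
t 6.47 TCP tray [np.float64(-0.0791), np.float64(-0.0008), np.float64(0.0338)] world [ 0.484 -0.024  0.034] open 0.0596 F [-0.1 -0.8 -0.1]
dr needed deg [ 0.12 -0.    0.37]
```

Emit:
servo_tool:
  delta_pos:
    - [0.006,0,0]
    - [0.008,0,0]
    - [0.008,0,0]
    - [0.008,0,0]
    - [0.006,0,0]
  dr:
    - [0,0,0]
    - [0,0,0]
    - [0,0,0]
    - [0,0,0]
    - [0,0,0]
  grip: [0.7,0.7,0.7,0.7,0.7]

```text
t: 7.1
tool_pos: [0.5208, -0.0266, 0.0336]
tool_rot: [-1.572, 0.053, -0.052]
contact_force: [-5.7, -0.5, 4.1]
opening: 0.0599
```

```bash
python3 st.py;python3 - <<'E'
from h import *
im=ctrl.get_image('side')[:,:,::-1]
a=cv2.resize(im[140:310,190:370],None,fx=3,fy=3);cv2.imwrite('pics/s7.png',a)
E
```

```text
t 7.1 TCP tray [np.float64(-0.0426), np.float64(-0.0006), np.float64(0.0336)] world [ 0.521 -0.027  0.034] open 0.0599 F [-5.7 -0.5  4.1]
dr needed deg [ 0.1   0.02 -0.03]
```

View pics/s7.png

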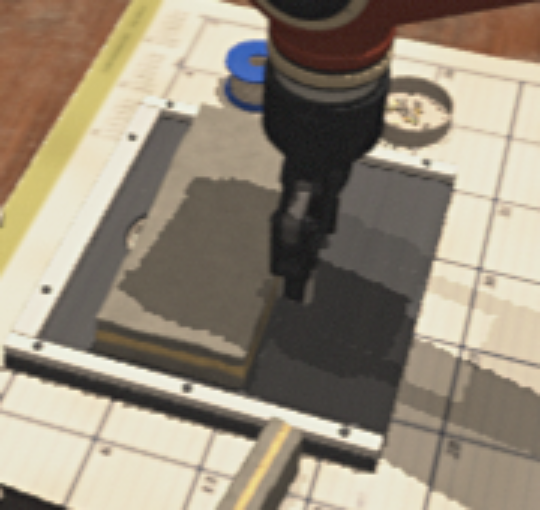

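The slab slides flat with 5.7 N of push. I'll continue.

Emit:
servo_tool:
  delta_pos:
    - [0.007,0,0]
    - [0.007,0,0]
    - [0.007,0,0]
    - [0.005,0,0]
  dr:
    - [0,0,0]
    - [0,0,0]
    - [0,0,0]
    - [0,0,0]
  grip: [0.7,0.7,0.7,0.7]

```text
t: 7.65
tool_pos: [0.5485, -0.0284, 0.0334]
tool_rot: [-1.572, 0.053, -0.052]
contact_force: [-4.2, 1.0, 3.0]
opening: 0.06
```

```bash
python3 st.py
```

```text
t 7.65 TCP tray [np.float64(-0.0149), np.float64(-0.0005), np.float64(0.0334)] world [ 0.549 -0.028  0.033] open 0.06 F [-4.2  1.   3. ]
dr needed deg [ 0.1   0.02 -0.02]
```

Emit:
servo_tool:
  delta_pos:
    - [0.003,0,0]
    - [0.003,0,0]
  dr:
    - [0,0,0]
    - [0,0,0]
  grip: [0.7,0.7]

```text
t: 7.9
tool_pos: [0.5544, -0.0288, 0.0333]
tool_rot: [-1.572, 0.054, -0.051]
contact_force: [-14.5, 0.2, 10.6]
opening: 0.0601
```

```bash
python3 st.py;python3 - <<'E'
from h import *
im=ctrl.get_image('side')[:,:,::-1]
a=cv2.resize(im[140:310,190:370],None,fx=3,fy=3);cv2.imwrite('pics/s8.png',a)
E
```

```text
t 7.9 TCP tray [np.float64(-0.009), np.float64(-0.0005), np.float64(0.0333)] world [ 0.554 -0.029  0.033] open 0.0601 F [-14.5   0.2  10.6]
dr needed deg [ 0.09  0.02 -0.13]
```

View pics/s8.png

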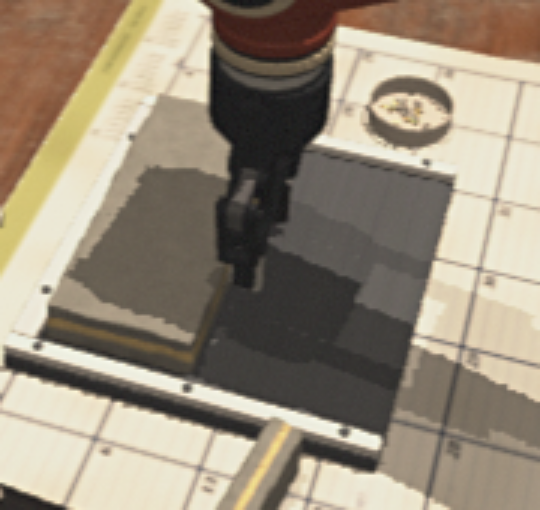

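Emit:
servo_tool:
  delta_pos:
    - [0.003,0,0]
    - [0.002,0,0]
    - [0.001,0,0]
  dr:
    - [0,0,0]
    - [0,0,0]
    - [0,0,0]
  grip: [0.7,0.7,0.7]

```text
t: 8.32
tool_pos: [0.5542, -0.0288, 0.0328]
tool_rot: [-1.571, 0.069, -0.035]
contact_force: [-6.0, 0.0, 5.9]
opening: 0.0599
```

```bash
python3 st.py
```

```text
t 8.32 TCP tray [np.float64(-0.0092), np.float64(-0.0005), np.float64(0.0328)] world [ 0.554 -0.029  0.033] open 0.0599 F [-6.   0.   5.9]
dr needed deg [ 0.1   0.02 -1.23]
```

The slab is blocked by the stop. I'll back off and check.

Emit:
servo_tool:
  delta_pos:
    - [-0.01,0,0]
    - [-0.03,0,0]
    - [-0.04,-0.02,0]
    - [-0.04,-0.05,0]
    - [-0.03,-0.06,0]
  dr:
    - [0,0,0]
    - [0,0,0]
    - [0,0,0]
    - [0,0,0]
    - [0,0,0]
  grip: [0.7,0.7,0.7,0.7,0.7]

```text
t: 8.95
tool_pos: [0.4064, -0.0185, 0.1588]
tool_rot: [-1.57, 0.067, -0.038]
contact_force: [1.5, 0.0, 0.9]
opening: 0.0599
```

```bash
python3 st.py;python3 - <<'E'
from h import *
im=ctrl.get_image('side')[:,:,::-1]
a=cv2.resize(im[140:340,150:370],None,fx=2.8,fy=2.8);cv2.imwrite('pics/s9.png',a)
im=ctrl.get_image('top')[:,:,::-1];cv2.imwrite('pics/t9raw.png',im)
cv2.imwrite('pics/t9.png',cv2.resize(im[150:290,120:340],None,fx=3.5,fy=3.5))
E
python3 slabpose.py pics/t9raw.png 0.053
```

```text
t 8.95 TCP tray [np.float64(-0.1574), np.float64(-0.0002), np.float64(0.1588)] world [ 0.406 -0.018  0.159] open 0.0599 F [1.5 0.  0.9]
dr needed deg [ 0.05  0.02 -1.08]
y -0.09 [(np.float64(0.1032), np.float32(1.4)), (np.float64(0.007), np.float32(1.4))]
y -0.06 [(np.float64(0.103), np.float32(1.5)), (np.float64(0.0063), np.float32(1.6))]
y -0.03 [(np.float64(0.1032), np.float32(1.4)), (np.float64(0.0056), np.float32(1.4))]
y 0.03 [(np.float64(0.1004), np.float32(1.4)), (np.float64(0.0028), np.float32(1.3))]
y 0.06 [(np.float64(0.1002), np.float32(1.3)), (np.float64(0.002), np.float32(1.4))]
y 0.09 [(np.float64(0.0987), np.float32(1.4)), (np.float64(0.0018), np.float32(1.3))]
x 0.023 [(np.float64(0.1138), np.float32(1.5)), (np.float64(-0.1165), np.float32(-1.6))]
x 0.053 [(np.float64(0.1154), np.float32(1.4)), (np.float64(-0.117), np.float32(-1.6))]
x 0.08299999999999999 [(np.float64(0.1138), np.float32(1.5)), (np.float64(-0.1168), np.float32(-1.6))]
```

View pics/s9.png

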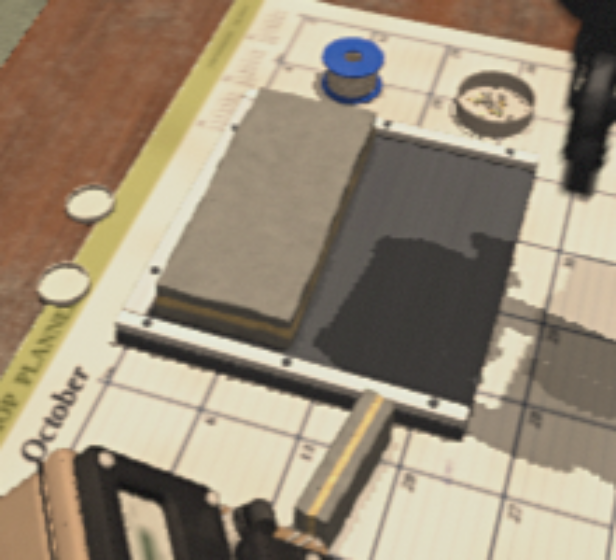

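View pics/t9.png

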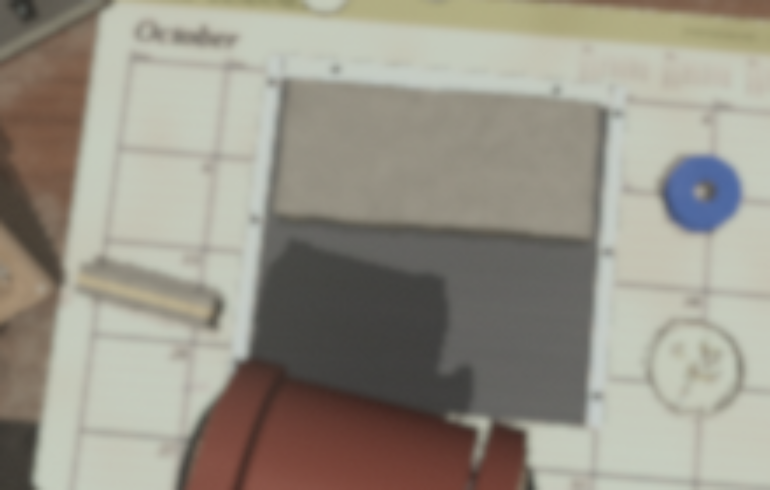

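Against the stop, the centre is at tray x of about 53 mm. The lines suggest a residual yaw of about 0.025 rad, with the +y side slightly back. I'll nudge the foot on the +y side to square it up.

Emit:
servo_tool:
  delta_pos:
    - [0.03,0.03,0.02]
    - [0.03,0.035,0.02]
    - [0.02,0.035,0.01]
    - [0,0.015,0]
    - [0,0.006,0]
  dr:
    - [0,0,-1.0]
    - [0,0,0]
    - [0,0,0]
    - [0,0,0]
    - [0,0,0]
  grip: [0.7,0.7,0.7,0.7,0.7]

```text
t: 9.68
tool_pos: [0.503, 0.0247, 0.0479]
tool_rot: [-1.576, 0.024, -0.082]
contact_force: [0.6, 0.5, 0.8]
opening: 0.06
```

```bash
python3 st.py '(-.03,.05,.034)'
```

```text
t 9.68 TCP tray [np.float64(-0.0638), np.float64(0.0494), np.float64(0.0479)] world [0.503 0.025 0.048] open 0.06 F [0.6 0.5 0.8]
dr needed deg [ 0.3  -0.04  2.11]
goal [-0.03   0.05   0.034] world [0.537 0.023 0.034] delta now [0.0333 0.0152 0.0007] delta goal-axes [0.0338 0.0139 0.0006]
```

Emit:
servo_tool:
  delta_pos:
    - [0.01,0.011,0]
    - [0.01,0.002,0]
    - [0.008,0,0]
    - [0.006,0,0]
    - [0,0,0]
  dr:
    - [0.2,0,1.8]
    - [0,0,0]
    - [0,0,0]
    - [0,0,0]
    - [0,0,0]
  grip: [0.7,0.7,0.7,0.7,0.7]

```text
t: 10.3
tool_pos: [0.5394, 0.0208, 0.0386]
tool_rot: [-1.573, 0.046, -0.063]
contact_force: [-0.1, -0.2, -0.5]
opening: 0.06
```

```bash
python3 st.py '(-.009,.05,.034)'
```

```text
t 10.3 TCP tray [np.float64(-0.0273), np.float64(0.048), np.float64(0.0386)] world [0.539 0.021 0.039] open 0.06 F [-0.1 -0.2 -0.5]
dr needed deg [ 0.12 -0.13  0.66]
goal [-0.009  0.05   0.034] world [0.558 0.022 0.034] delta now [0.0183 0.0048 0.0021] delta goal-axes [0.0183 0.0046 0.002 ]
```

Emit:
servo_tool:
  delta_pos:
    - [0.005,0.004,0]
    - [0.005,0,0]
    - [0.003,0,0]
    - [0.002,0,0]
  dr:
    - [0,0,0.5]
    - [0,0,0]
    - [0,0,0]
    - [0,0,0]
  grip: [0.7,0.7,0.7,0.7]

```text
t: 10.8
tool_pos: [0.555, 0.0199, 0.0345]
tool_rot: [-1.572, 0.053, -0.056]
contact_force: [0.3, 0.3, -0.2]
opening: 0.0597
```

```bash
python3 st.py
```

```text
t 10.8 TCP tray [np.float64(-0.0116), np.float64(0.048), np.float64(0.0345)] world [0.555 0.02  0.035] open 0.0597 F [ 0.3  0.3 -0.2]
dr needed deg [ 0.12 -0.12  0.12]
```

Emit:
servo_tool:
  delta_pos:
    - [0.0015,0,0]
    - [0.0015,0,0]
    - [0.0015,0,0]
  dr:
    - [0,0,0]
    - [0,0,0]
    - [0,0,0]
  grip: [0.7,0.7,0.7]

```text
t: 11.18
tool_pos: [0.5577, 0.0198, 0.0342]
tool_rot: [-1.572, 0.057, -0.05]
contact_force: [-8.2, -0.2, 7.0]
opening: 0.0598
```

```bash
python3 st.py
```

```text
t 11.18 TCP tray [np.float64(-0.009), np.float64(0.0482), np.float64(0.0342)] world [0.558 0.02  0.034] open 0.0598 F [-8.2 -0.2  7. ]
dr needed deg [ 0.12 -0.07 -0.23]
```

Emit:
servo_tool:
  delta_pos:
    - [0.003,0,0]
    - [0.002,0,0]
    - [-0.012,0,0]
    - [-0.03,0,0]
    - [-0.04,-0.02,0]
  dr:
    - [0,0,0]
    - [0,0,0]
    - [0,0,0]
    - [0,0,0]
    - [0,0,0]
  grip: [0.7,0.7,0.7,0.7,0.7]

```text
t: 11.8
tool_pos: [0.4746, 0.0255, 0.0542]
tool_rot: [-1.572, 0.068, -0.039]
contact_force: [-0.5, 0.4, 1.1]
opening: 0.0598
```

Emit:
servo_tool:
  delta_pos:
    - [-0.04,-0.05,0]
    - [-0.03,-0.06,0]
    - [0,-0.05,0]
    - [0,0,0]
    - [0,0,0]
  dr:
    - [0,0,0]
    - [0,0,0]
    - [0,0,0]
    - [0,0,0]
    - [0,0,0]
  grip: [0.7,0.7,0.7,0.7,0.7]

```text
t: 12.42
tool_pos: [0.4053, 0.0308, 0.2135]
tool_rot: [-1.572, 0.064, -0.043]
contact_force: [-0.1, 0.4, 0.7]
opening: 0.0601
```

```bash
python3 st.py;python3 - <<'E'
from h import *
im=ctrl.get_image('side')[:,:,::-1]
a=cv2.resize(im[140:340,150:370],None,fx=2.8,fy=2.8);cv2.imwrite('pics/s10.png',a)
im=ctrl.get_image('top')[:,:,::-1];cv2.imwrite('pics/t10raw.png',im)
cv2.imwrite('pics/t10.png',cv2.resize(im[150:290,120:340],None,fx=3.5,fy=3.5))
E
python3 slabpose.py pics/t10raw.png 0.053
```

```text
t 12.43 TCP tray [np.float64(-0.1617), np.float64(0.0489), np.float64(0.2135)] world [0.405 0.031 0.214] open 0.0601 F [-0.1  0.4  0.7]
dr needed deg [ 0.12 -0.05 -0.74]
y -0.09 [(np.float64(0.1032), np.float32(1.5)), (np.float64(0.007), np.float32(1.4))]
y -0.06 [(np.float64(0.103), np.float32(1.5)), (np.float64(0.0063), np.float32(1.7))]
y -0.03 [(np.float64(0.1032), np.float32(1.4)), (np.float64(0.0056), np.float32(1.5))]
y 0.03 [(np.float64(0.1004), np.float32(1.4)), (np.float64(0.0025), np.float32(1.3))]
y 0.06 [(np.float64(0.0988), np.float32(1.4)), (np.float64(0.0022), np.float32(1.5))]
y 0.09 [(np.float64(0.0987), np.float32(1.4)), (np.float64(0.0019), np.float32(1.3))]
x 0.023 [(np.float64(0.1138), np.float32(1.5)), (np.float64(-0.1165), np.float32(-1.6))]
x 0.053 [(np.float64(0.1154), np.float32(1.4)), (np.float64(-0.117), np.float32(-1.6))]
x 0.08299999999999999 [(np.float64(0.1138), np.float32(1.5)), (np.float64(-0.1168), np.float32(-1.6))]
```

View pics/s10.png

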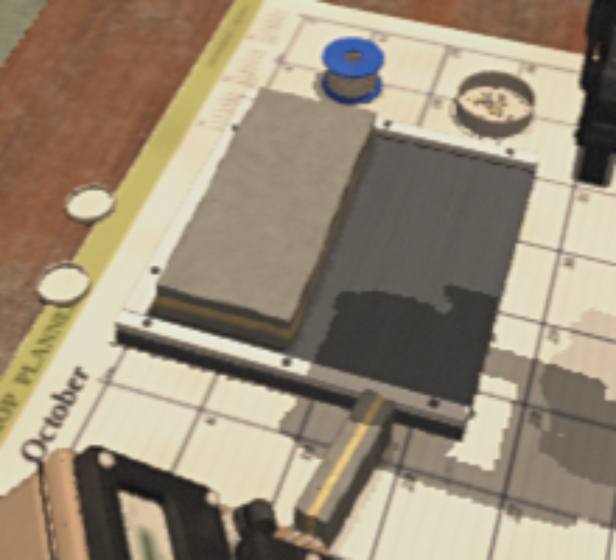

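View pics/t10.png

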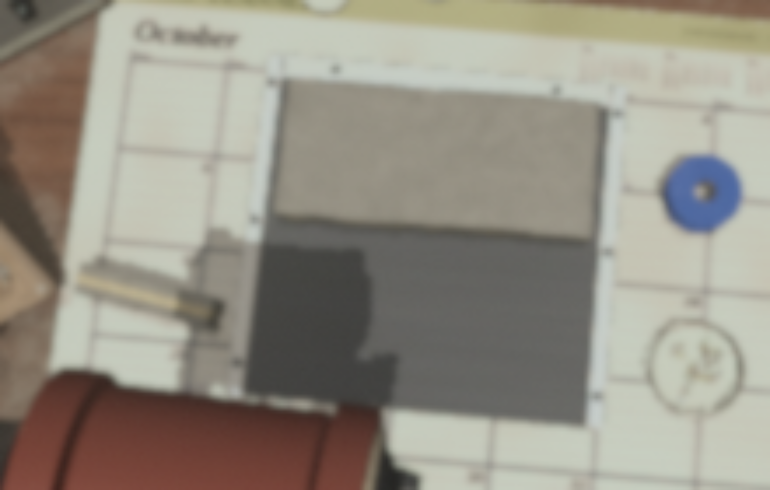

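The nudge moved nothing: contact came at the same TCP x at y = 48 mm as at the centre. The slab is seated, so the yaw seen in the picture is most likely bias. Handing in.

```bash
python3 -c "
from station import ctrl
print(ctrl.finish_job())"
```

```text
the job is handed in; nothing more can be done
None
```

I tipped the slab over towards the end stop with the spread fingertips, high on its back face. It fell onto its broad face. I then pushed it flat by its foot side until it was home against the stop, and handed the job in at about 12.5 s of the 42 s; no verdict was reported.

- **Sliding:** the push took about 4–6 N. At the stop the force rose to about 14 N along the push, and the slab moved no further.
- **Position:** the last top picture puts the slab's centre at tray x of about 53 mm and within about 2 mm of the middle line. It looked flat in both views.
- **Squareness, where two checks disagree:** the picture edges suggest about 0.025–0.03 rad of yaw, inside the 0.05 limit. A second push on the +y side met the slab at the same TCP x as at the centre and changed nothing. It is therefore probably squarer than the picture shows.
- **Bystanders and dish:** the small slab, reel and tin look unmoved, and the robot was clear of everything. The dish is now covered and could not be seen in the last pictures; it was in its well when last visible.

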